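# Clear a cracked clay tile from the sorting ledge into the reject chute

### The arm

A 6-joint arm with a two-finger parallel gripper is mounted at the origin on the work surface. World frame = base frame: x ahead of the robot, y to its left, z up, the work surface at z = 0. Lengths are in mm, angles in degrees, forces in N, time in s.
With the tool pointing down it reaches from about 350 to 850 mm from the base axis. Payload 8.1 kg.
Tool frame: the origin (TCP) lies midway between the tips of the shut fingers; the grasp point (between the pads) lies 19 mm behind it; z points along the fingers, y is the line along which they close (so a half turn about z gives the same grasp; the last joint's range is limited). The gripper opens to 85 mm and grips with 20 to 120 N. Pads are 22 mm wide; open, the fingers measure 114 mm over their backs; the gripper's body (76 mm by 85 mm) begins 54 mm behind the grasp point. The pads swing forward as they close: fully open they stand 13 mm farther back than shut.
Start: joints at [58.247, 7.471, 85.268, -0, 87.261, -4.893], TCP at [271.07, 535.282, 231.292] pointing down, gripper open.
Joint ranges: [-169.43, 169.43], [-51.17, 129.36], [1.28, 143.12], [-76.62, 256.62], [0, 156.53], [-152.29, 152.29]. Speed limits (degrees/s): [136.94, 136.94, 159.86, 180, 180, 180].

### API

Orientations are given as [roll, pitch, yaw] about the fixed x, y, z axes, in that order (R = Rz(yaw) Ry(pitch) Rx(roll)).
In Python, from bench import r gives the robot as it stands. The module is installed in compiled form; this text tells all that it offers.
- The arm moves only by the tool jog_arm, never from a script. Its argument "rows" is a list of rows, each a list of 2 entries, a list of its own where there are three numbers: the shift along the tool's x, y, z in mm, then the turn, a rotation vector about the tool's x, y, z in rad. A call has 1 to 10 rows; each row is the pose to reach, as a shift and turn from the pose commanded when the call began, along the tool's axes at that moment; what a row does not reach only later rows make up. A row lasts 1/10 s, in which the tool goes at most 50 mm and 8.59 degrees, less where a joint would pass 70% of its speed; a pose out of reach is approached as far as the arm can. A call with a gripper value outside its range is refused whole. "grip" is the finger opening in mm, from 0 to 85.4, set as the call begins (left out, the last holds). The fingers move at their own pace and stop on an object; "force" is the grip in N (left out, the last holds). Time passes only in rows, so rows that repeat a pose let the fingers close. It gives the time, the measured TCP pose, the force, the opening and the grip force at its end, in the units of the state.
- r.sense(): the state, without advancing time (a new reading comes with each control period).
- r.snapshot(name): name is "scene" or "top" or "wrist"; returns (picture, depth): 384x512x3 uint8, blue, green, red; 384x512 float32, mm along the optical axis (not along the pixel's ray), 0 where there is no reading.
- r.camera_params(name): a dict with "fx", "fy", "cx", "cy" (pixels), "pose" (4x4, takes a point from camera to world coordinates); the wrist camera has in their place "tool_from_camera" (4x4, takes a point from camera to tool coordinates, whose origin is the TCP and whose axes are the flange's). Camera axes: x right, y down, z forward; pixel columns grow to the right and rows downward; lengths in mm; the calibration is good to about 2 mm. A picture is of the moment at which its call begins: read the wrist's pose just before it. camera_params takes no time and is no camera call.
- r.hand_in(): hands the job in; it is judged then, once.
The state is a dict: "time": time; "joint_pos": joint angles; "qd": joint speeds; "joint_efforts": joint torques, N m; "tool_pos": TCP position; "tcp_rot": TCP orientation; "ft_force": force on the tool from outside, world axes, zero at the start; "wrist_torque": the same for the moment, N m; "finger_gap": finger opening in mm; "grip_force": force on a finger pad.
Only numpy, scipy, OpenCV 4.12 (cv2) and the standard library are available. Lean on these libraries where they do the work, as an engineer would, in place of code of your own. Each camera call takes 0.05 s, during which the arm holds its last target. There are 200 camera calls.

### The job

Slide the cracked clay tile along its lane on the wooden ledge, without lifting it, until you feel it come to rest against the steel stop, then push it from behind straight out through the gap in the front lip so that it drops into the metal chute below. The tile is brittle, so push gently: never with more than 20 N. Leave the other things on the ledge and table alone.

Things in the scene. Friction and masses are not known exactly. Their poses are not given: they have to be found in the camera images.
- stand: Fixed wooden ledge with a sheet-metal chute. Origin on the table under the middle of the deck's front face; x points across the lane over the front edge to the chute, y along the lane towards the stop, z up. Flat deck, top 120 mm up, x -75 to 0 mm, y -280 to +200 mm. All x, y below are in this frame.
- lane (a point): Point on the deck's top, mid-width of the lane at y = -130 mm. The lane is x -55 to 0 mm: at the back a wooden fence (x -63 to -55 mm, 24 mm high, y -259 to +87 mm), in front the lip of the steel gate (x 0 to 8 mm, 24 mm high). Axes as the ledge's.
- stand_gap (a point): Point of the ledge on the deck's front top edge, y = 0. Near it the dark steel gate has a gap 84 mm wide in its lip and, directly at the gap's +y side, a rigid stop block across the lane. The gate is clamped by hand and NOT measured: the gap's middle is anywhere from y -18 to +18 mm, the stop face 42 mm beyond it; find it by feel. A joining bar 1.5 mm below deck level makes x = 8 mm the edge to fall over.
- fence_opening (a point): Point on the deck in the middle of an opening in the rear fence, y -37 to +37 mm, x -63 to -55 mm: closed fingers reach the tile's back through it from behind. It does not tell where the gate is clamped.
- chute (a point): Middle of the chute's flat catch tray, 4 mm above the table. Below the gap a steep metal slide leads down to it. The chute is x 8 to 157 mm, y -85 to +85 mm, its side walls 98 mm high near the ledge and 50 mm farther out, its end wall 40 mm.
- tile_center (a point): Centre of the cracked fired clay tile (loose), 50 x 80 x 20 mm (x, y, z), about 160 g, brittle, flat in the lane with its length along it, 5 mm side play. It slides under a push of 1 to 3 N at its face, low down (a push near its top can ride up on it). It goes through the gap only when against the stop or within about 3 mm of it; otherwise a corner catches on the end of the lip.
- cup: Bystander, leave alone: a small open clay cup, 52 mm across, 42 mm high, standing on the ledge's deck beyond the stop; origin under its centre.
- mallet: Bystander, leave alone: a wooden mallet lying on the table, head 120 x 60 x 70 mm, handle 180 mm; origin on the table where handle meets head; x points to the head.
- toolpot: Bystander, leave alone: a round clay pot of modelling tools, 76 mm across, up to 160 mm high; origin under its centre.
- wheel: Bystander, leave alone: a low dark banding wheel (turntable), 160 mm across, 50 mm high; origin under its centre.
- potlid: Bystander, leave alone: a round clay teapot lid, 68 mm across, 26 mm high with its button; origin under its centre.
- slab: Bystander, leave alone: a flat clay slab 100 x 130 x 12 mm lying on the table; origin under its centre.
Not all that is in view belongs to the job. Leave any blue look-alike of the part that bears tile_center alone.

How it is judged (in metres and radians):
On the way:
1. the tile, still flat on the deck and in the lane, has been slid along to the gate (its centre within 24 mm of the ledge's y = 0) (y of tile_center in the frame of stand between -0.024 and 0.024 m and x of tile_center in the frame of stand below -0.015 m and z of tile_center in the frame of stand above 0.12 m), for 0.2 s.
At the end, for the whole second after the job is handed in: The tile lies at rest down in the chute: its centre within the chute's walls (x 8 to 157 mm, y -85 to +85 mm of the ledge) and less than 60 mm above the table (x of tile_center in the frame of stand between 0.008 and 0.157 m and y of tile_center in the frame of stand between -0.085 and 0.085 m and z of tile_center in the frame of stand below 0.06 m and linear speed of tile below 0.02 m/s); the robot touches nothing.
It fails at once if the tile is pushed with more than 20 N by the fingers (contact force between the fingers and tile above 20 N).
It fails at once if the tile is lifted more than 12 mm off the deck (z of tile_center in the frame of stand above 0.142 m).
It fails at once if a bystander is moved more than 25 mm (distance of any of cup, mallet, toolpot, wheel, potlid, slab from where it was at the start of the episode above 0.025 m).
It also fails if it takes over 64 s, if anything falls off the work surface, if the arm or the gripper's body presses on something with over 40 N, if the wrist force passes 120 N, or if a joint passes its speed limit or range.

## Working session

There is one attempt and no reset: what is moved stays moved. The work goes in short steps, Python scripts to look and compute and a tool call to move; the robot and the scene stay as the last step left them, time stands still between calls to the robot, and variables do not carry over. Pictures are saved under pics/ and viewed, at most 10 in all, crops included, and the job is handed in when it is done.

Besides the shell and the picture viewer there is one more tool, called after "Call:" in YAML: its name, and indented under it one key for each argument. jog_arm: Moves the arm, as the interface text tells. Its arguments: {"type":"object","properties":{"rows":{"type":"array"},"grip":{"type":"number"},"force":{"type":"number"}},"required":["rows"]}

```bash
mkdir -p pics; python3 - <<'E'
from bench import r
import cv2,numpy as np,pickle
s=r.sense();print(s['time'],s['tool_pos'],s['tcp_rot'],s['ft_force'],s['finger_gap'])
for n in("scene","top"):
    p,d=r.snapshot(n);cv2.imwrite(f'pics/{n}0.png',p);c=r.camera_params(n);pickle.dump((p,d,c),open(n+'.pkl','wb'));print(n,c)
E
```

```text
0.0 [270.79757286 534.81466962 230.23422549] [-1.79895326e+02 -9.12770968e-03  1.53138143e+02] [-0.05534685 -0.14375578 -0.30465083] 85.20310090069432
scene {'fx': 489.24642110973684, 'fy': 489.24642110973684, 'cx': 260.1621455245558, 'cy': 191.56680786527065, 'pose': array([[-4.17069888e-01,  6.56357350e-01, -6.28687314e-01,
         1.52638664e+03],
       [ 9.08806471e-01,  2.92712683e-01, -2.97304698e-01,
         4.18887917e+02],
       [-1.11133727e-02, -6.95351936e-01, -7.18583452e-01,
         1.21093512e+03],
       [ 0.00000000e+00,  0.00000000e+00,  0.00000000e+00,
         1.00000000e+00]])}
top {'fx': 380.6076926425392, 'fy': 380.6076926425392, 'cx': 261.9863581122403, 'cy': 190.82529023127944, 'pose': array([[-1.94857334e-03, -9.94218580e-01,  1.07357435e-01,
         4.04702129e+02],
       [-9.99992809e-01,  1.58802535e-03, -3.44377666e-03,
        -2.71433122e+01],
       [ 3.25338041e-03, -1.07363373e-01, -9.94214525e-01,
         1.48574752e+03],
       [ 0.00000000e+00,  0.00000000e+00,  0.00000000e+00,
         1.00000000e+00]])}
```

View pics/top0.png

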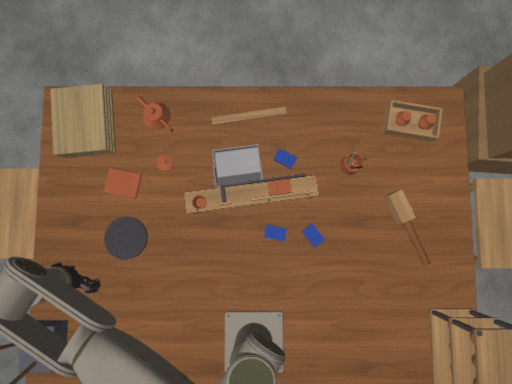

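View pics/scene0.png

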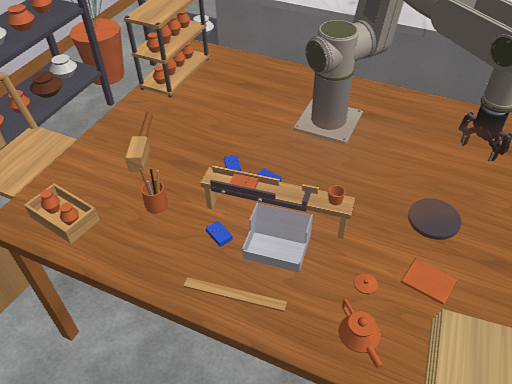

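Top view: the ledge runs from (185,203) to (318,187), with the tile at (279,188), the stop near (223,190), the cup at (200,202) and the chute at (238,165). The chute is on the side away from the robot.

```bash
cat > h.py <<'E'
import numpy as np,pickle,cv2
def cloud(p,d,K,T):
    v,u=np.mgrid[:d.shape[0],:d.shape[1]]
    P=np.stack([(u-K['cx'])/K['fx']*d,(v-K['cy'])/K['fy']*d,d],-1)@T[:3,:3].T+T[:3,3]
    P[d<=0]=np.nan
    return P
E
python3 - <<'E'
from h import *
for n in("top","scene"):
    p,d,c=pickle.load(open(n+'.pkl','rb'));P=cloud(p,d,c,c['pose'])
    X,Y,Z=P[...,0],P[...,1],P[...,2]
    roi=(X>330)&(X<520)&(Y>-220)&(Y<220)
    m=roi&(Z>108)&(Z<170)
    print(n,m.sum(),'hist',np.histogram(Z[m],bins=np.arange(108,172,4))[0])
    m2=roi&(Z>112)&(Z<128)
    for mm in(m,m2):
        rect=cv2.minAreaRect(P[mm][:,:2].astype(np.float32));print(rect);
    hsv=cv2.cvtColor(p,cv2.COLOR_BGR2HSV)
    t=m&((hsv[...,0]<9)|(hsv[...,0]>174))&(hsv[...,1]>150)
    k,l,st,ce=cv2.connectedComponentsWithStats(t.astype(np.uint8))
    for i in range(1,k):
        if st[i,4]>15:
            q=P[l==i];print('red',st[i],np.median(q,0),cv2.minAreaRect(q[:,:2].astype(np.float32)))
    y0,x0=(130,170) if n=='top' else (150,190)
    cv2.imwrite(f'pics/{n}c.png',cv2.resize(p[y0:y0+110,x0:x0+180],None,fx=4.4,fy=4.4,interpolation=cv2.INTER_CUBIC))
E
```

```text
top 599 hist [  6  30 161 208  71  15  13   9  18  18   9   6   6  21   8]
((500.4306945800781, 59.70472717285156), (40.01161193847656, 320.51995849609375), 0.33592715859413147)
((503.8272705078125, 59.695404052734375), (39.09163284301758, 321.1117248535156), 1.8591513633728027)
scene 474 hist [  0   2  63 135  46  19  17  22  40  35  21  19  19  28   8]
((500.96588134765625, 105.44851684570312), (38.365882873535156, 228.040771484375), 0.20984293520450592)
((501.0140380859375, 113.32563018798828), (38.2977294921875, 212.32412719726562), 0.27412983775138855)
```

View pics/topc.png

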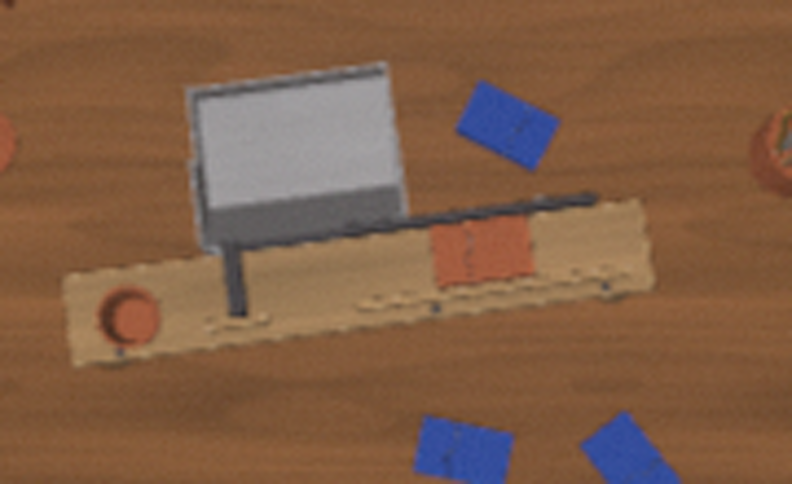

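Crop of the top view (4.4x): the tile is at crop (483,250), the stop bar at (235,280), and the deck corners are near (65,275), (643,203), (654,288) and (73,365). My region was too small, so I'll widen it.

```bash
python3 - <<'E'
from h import *
for n in("top","scene"):
    p,d,c=pickle.load(open(n+'.pkl','rb'));P=cloud(p,d,c,c['pose'])
    X,Y,Z=P[...,0],P[...,1],P[...,2]
    roi=(X>400)&(X<680)&(Y>-320)&(Y<320)
    hsv=cv2.cvtColor(p,cv2.COLOR_BGR2HSV)
    t=roi&(Z>112)&(Z<170)&((hsv[...,0]<9)|(hsv[...,0]>174))&(hsv[...,1]>135)
    k,l,st,ce=cv2.connectedComponentsWithStats(t.astype(np.uint8))
    for i in range(1,k):
        if st[i,4]>15:
            q=P[l==i];print(n,'red',st[i],np.median(q,0),cv2.minAreaRect(q[:,:2].astype(np.float32)))
    m2=roi&(Z>112)&(Z<152)
    k,l,st,ce=cv2.connectedComponentsWithStats(m2.astype(np.uint8))
    i=1+st[1:,4].argmax();q=P[l==i];print(n,'deck',st[i],cv2.minAreaRect(q[:,:2].astype(np.float32)),np.histogram(q[:,2],bins=np.arange(112,153,4))[0])
    if n=='top':
        # corners by ray onto z=120
        for u,v in((65,275),(643,203),(654,288),(73,365),(431,226),(530,216),(534,275),(437,287)):
            z=120 if u in(65,643,654,73) else 140
            a=c['pose'][:3,:3]@[(170+(u-1.7)/4.4-c['cx'])/c['fx'],(130+(v-1.7)/4.4-c['cy'])/c['fy'],1];o=c['pose'][:3,3]
            print((u,v),(o+a*(z-o[2])/a[2]).round(1))
E
```

```text
top red [269 182  21  12  85] [560.16097991 -92.59597368 140.13272609] ((561.7667846679688, -92.46639251708984), (39.67524719238281, 71.4324722290039), 0.3420848548412323)
top deck [ 184  173  134   40 2945] ((549.2345581054688, 10.526535034179688), (89.10165405273438, 480.182373046875), 7.49587869644165) [132 814 936 245  45  59 167 312 193  42]
(65, 275) [548.  247.9 120. ]
(643, 203) [ 606.9 -227.   120. ]
(654, 288) [ 536.5 -234.8  120. ]
(73, 365) [474.2 239.9 120. ]
(431, 226) [585.3 -51.8 140. ]
(530, 216) [ 593.4 -132.1  140. ]
(534, 275) [ 545.2 -134.9  140. ]
(437, 287) [535.6 -56.5 140. ]
scene deck [ 201  165  154   52 3297] ((550.4764404296875, 9.773910522460938), (92.47767639160156, 481.6527099609375), 8.276819229125977) [ 148  553 1016  360  119  137  245  373  290   56]
```

Call:
jog_arm:
  rows:
    - [[-580,-480,0],[0,0,0.972]]
    - [[-580,-480,0],[0,0,0.972]]
    - [[-580,-480,0],[0,0,0.972]]
    - [[-580,-480,0],[0,0,0.972]]
    - [[-580,-480,0],[0,0,0.972]]
    - [[-580,-480,0],[0,0,0.972]]
    - [[-580,-480,0],[0,0,0.972]]
    - [[-580,-480,0],[0,0,0.972]]
    - [[-580,-480,0],[0,0,0.972]]
    - [[-580,-480,0],[0,0,0.972]]
  grip: 0

```text
time: 1.1
tool_pos: [470.8, 74.8, 231.1]
tcp_rot: [-180.0, -0.0, 97.4]
ft_force: [0.9, 0.6, -0.6]
finger_gap: -0.2
grip_force: 0.0
```

```bash
cat >> h.py <<'E'
from scipy.spatial.transform import Rotation as Ro
def st(): return pickle.load(open('stand.pkl','rb')) # ox,oy,yaw deg
def tostand(p):
    ox,oy,a=st();a=np.radians(a);R=np.array([[np.cos(a),-np.sin(a)],[np.sin(a),np.cos(a)]])
    return (np.asarray(p)[...,:2]-[ox,oy])@R
def toworld(p):
    ox,oy,a=st();a=np.radians(a);R=np.array([[np.cos(a),-np.sin(a)],[np.sin(a),np.cos(a)]])
    return np.asarray(p)@R.T+[ox,oy]
def go(r,x,y,z,yaw):
    s=r.sense();R0=Ro.from_euler('xyz',s['tcp_rot'],degrees=True);w=toworld([x,y])
    R1=Ro.from_euler('xyz',[180,0,st()[2]+yaw],degrees=True)
    print('t',round(s['time'],2),'stand',tostand(s['tool_pos']).round(1),s['tool_pos'].round(1),'rot',s['tcp_rot'].round(2),'F',s['ft_force'].round(1))
    print('shift',R0.inv().apply([w[0]-s['tool_pos'][0],w[1]-s['tool_pos'][1],z-s['tool_pos'][2]]).round(1),'turn',(R0.inv()*R1).as_rotvec().round(4))
E
python3 - <<'E'
from h import *
pickle.dump((573.4,51.0,7.4),open('stand.pkl','wb'))
p,d,c=pickle.load(open('top.pkl','rb'))
for u,v,z in((245,260,120),(247,300,120),(243,260,144),(246,300,144)):
    a=c['pose'][:3,:3]@[(170+(u-1.7)/4.4-c['cx'])/c['fx'],(130+(v-1.7)/4.4-c['cy'])/c['fy'],1];o=c['pose'][:3,3]
    print((u,v,z),tostand(o+a*(z-o[2])/a[2]).round(1))
from bench import r
go(r,-27.5,-120,330,90)
E
```

```text
(245, 260, 120) [-6.8 50.9]
(247, 300, 120) [-39.7  53.2]
(243, 260, 144) [-9.6 50.6]
(246, 300, 144) [-42.   52.1]
t 1.1 stand [-98.6  36.8] [470.8  74.8 231.1] rot [-1.800e+02 -1.000e-02  9.745e+01] F [ 0.9  0.6 -0.6]
shift [-156.9   71.   -98.9] turn [-0.0001 -0.0001  0.0008]
```

Call:
jog_arm:
  rows:
    - [[-45,40,-50],[0,0,0]]
    - [[-90,60,-90],[0,0,0]]
    - [[-110,70,-100],[0,0,0]]
    - [[-110,70,-100],[0,0,0]]
    - [[-110,70,-100],[0,0,0]]

```text
time: 1.6
tool_pos: [555.6, -25.1, 332.5]
tcp_rot: [179.9, 0.0, 97.3]
ft_force: [0.1, -0.2, -1.0]
finger_gap: -0.1
grip_force: 0.0
```

```bash
python3 - <<'E'
from h import *
from bench import r
s=r.sense();p,d=r.snapshot('wrist');c=r.camera_params('wrist')
T=np.eye(4);T[:3,:3]=Ro.from_euler('xyz',s['tcp_rot'],degrees=True).as_matrix();T[:3,3]=s['tool_pos']
T=T@c['tool_from_camera'];c['pose']=T;pickle.dump((p,d,c),open('wrist.pkl','wb'))
print(tostand(s['tool_pos']),s['tool_pos'],c['tool_from_camera'].round(2),c['fx'])
cv2.imwrite('pics/w1.png',p)
P=cloud(p,d,c,T);S=tostand(P);Z=P[...,2]
print('Z hist',np.histogram(Z[np.isfinite(Z)],bins=np.arange(0,180,6))[0])
E
```

```text
[-27.45952442 -73.16842155] [555.592952   -25.09567948 332.47689378] [[  -0.     -0.96   -0.26   65.39]
 [   1.     -0.     -0.     -0.36]
 [   0.     -0.26    0.96 -141.72]
 [   0.      0.      0.      1.  ]] 306.75286743024844
Z hist [23109  4110  1238  4487   582   565   758   442   549   330   354   355
   381   415   395   344   366     0    15 10777  1517   242   381  4220
   254     0     0     0     0]
```

View pics/w1.png

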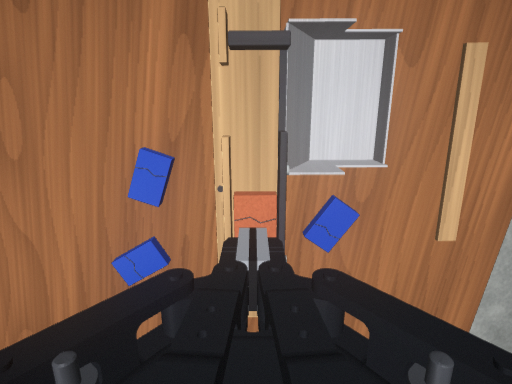

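Wrist view: stop face at rows about 49, lip end at (283,132), fence opening between rows 63 and 136 at column 225, tile's front end at row 192. I'll use these to refine the frame.

```bash
python3 - <<'E'
from h import *
p,d,c=pickle.load(open('wrist.pkl','rb'));T=c['pose']
def ray(u,v,z):
    a=T[:3,:3]@[(u-c['cx'])/c['fx'],(v-c['cy'])/c['fy'],1];o=T[:3,3];return tostand(o+a*(z-o[2])/a[2]).round(1)
P=cloud(p,d,c,T);Z=P[...,2];S=tostand(P)
print('deckZ',np.median(Z[100:180,240:272]),'tileZ',np.median(Z[198:215,240:270]),'fence top',np.median(Z[145:200,223:228]))
np.set_printoptions(suppress=True,linewidth=150)
print('col226 Z',Z[54:72,225].round(0),Z[128:142,226].round(0))
print('col255 Z',Z[28:58,255].round(0));print('col283',Z[120:140,283].round(0))
g=p.astype(int)
print('col255 g',g[44:56,255].sum(1),'tile',g[186:198,255].tolist())
print('row160 Z',Z[160,205:235].round(0),Z[160,272:292].round(0))
print('row100 Z',Z[100,205:220].round(0),Z[100,272:292].round(0))
for nm,u,v,z in(('open+ top',222,62.5,144),('open- top',226,136,144),('stop bottom',255,49.5,120),('lip end top',283,131.5,144),('tile end',255,192,140)):print(nm,ray(u,v,z))
E
```

```text
deckZ nan tileZ nan fence top 143.12018615068922
col226 Z [144. 143. 142. 144. 144. 144. 143. 143. 142. 137. 128. 121. 119. 120. 119. 118. 119. 118.] [119. 118. 118. 119. 119. 120. 117. 121. 134. 143. 143. 143. 143. 143.]
col255 Z [118. 118. 142. 142. 144. 143. 143. 144. 143. 144. 141. 144. 144. 142. 144. 143. 143. 143. 139. 134. 127. 122. 118. 121. 119.  nan 120. 120. 118.
 118.]
col283 [117. 119. 117. 117. 118. 118. 117. 119. 117. 118. 123. 139. 142. 143. 142. 144. 143. 143. 144. 143.]
col255 g [211 153 125 128 123 172 394 428 427 431 428 431] tile [[111, 155, 195], [111, 154, 193], [112, 155, 194], [111, 153, 192], [112, 156, 194], [85, 118, 177], [68, 96, 165], [66, 93, 163], [64, 90, 161], [75, 105, 189], [84, 118, 205], [86, 122, 211]]
row160 Z [ -1.  -2.  -1.  -2.  -1.  -1.  -3.  -1.   0. 119. 119. 118. 118. 120. 119. 119. 119. 143. 143. 143. 142. 144. 143. 143. 143. 127. 119. 119. 119.
 119.] [119. 119. 118. 120. 119. 118. 124. 138. 142. 141. 142. 143. 144. 142. 144.  87.  83.  80.  79.  73.]
row100 Z [ -0.  -1.  -2.  -0.  -2.  -1.  -2. 118. 120. 119. 119. 120. 119. 120. 119.] [120. 119. 119. 120. 118. 119. 119. 118. 118. 118. 118. 117. 118. 118.  92.  90.  87.  86.  82.  80.]
open+ top [-57.8  36. ]
open- top [-55.6 -36.7]
stop bottom [-24.5  51.9]
lip end top [  4.9 -32.1]
tile end [-24.7 -99.6]
```

Call:
jog_arm:
  rows:
    - [[-45,0,0],[0,0,0]]
    - [[-90,0,20],[0,0,0]]
    - [[-133,1,40],[0,0,0]]
    - [[-133,1,90],[0,0,0]]
    - [[-133,1,135],[0,0,0]]
    - [[-133,1,165],[0,0,0]]
    - [[-133,1,180],[0,0,0]]
    - [[-133,1,190],[0,0,0]]
    - [[-133,1,190],[0,0,0]]
    - [[-133,1,190],[0,0,0]]

```text
time: 2.65
tool_pos: [573.6, -154.9, 143.1]
tcp_rot: [179.9, 0.1, 97.5]
ft_force: [0.5, 0.4, 0.1]
finger_gap: 0.2
grip_force: 0.0
```

```bash
python3 - <<'E'
from h import *
from bench import r
go(r,-26.5,-206,126,90)
p,d=r.snapshot('wrist');cv2.imwrite('pics/w2.png',p)
E
```

```text
t 2.65 stand [ -26.3 -204.2] [ 573.6 -154.9  143.1] rot [1.7987e+02 7.0000e-02 9.7480e+01] F [0.5 0.4 0.1]
shift [-1.8 -0.2 17.1] turn [0.0023 0.0012 0.0014]
```

View pics/w2.png

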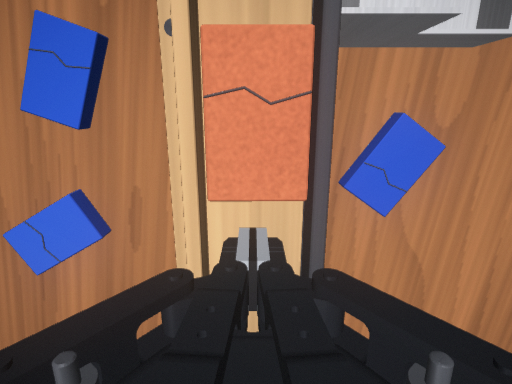

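The closed fingers (col 253, row 230) are in the lane behind the tile, whose rear end is at row 200, col 257.

Call:
jog_arm:
  rows:
    - [[0,0,8],[0,0,0]]
    - [[0,0,14],[0,0,0]]
    - [[0,1,17],[0,0,0]]
    - [[3,1,17],[0,0,0]]
    - [[6,1,17],[0,0,0]]
    - [[8,1,17],[0,0,0]]
    - [[10,1,17],[0,0,0]]
    - [[12,1,17],[0,0,0]]
    - [[14,1,17],[0,0,0]]
    - [[16,1,17],[0,0,0]]

```text
time: 3.7
tool_pos: [571.6, -138.9, 124.5]
tcp_rot: [180.0, 0.0, 97.4]
ft_force: [0.2, -1.4, 0.7]
finger_gap: -0.3
grip_force: 0.7
```

Call:
jog_arm:
  rows:
    - [[3,0,0],[0,0,0]]
    - [[7,0,0],[0,0,0]]
    - [[11,0,0],[0,0,0]]
    - [[15,0,0],[0,0,0]]
    - [[19,0,0],[0,0,0]]
    - [[23,0,0],[0,0,0]]
    - [[27,0,0],[0,0,0]]
    - [[31,0,0],[0,0,0]]
    - [[35,0,0],[0,0,0]]
    - [[39,0,0],[0,0,0]]

```text
time: 4.7
tool_pos: [566.4, -99.9, 124.3]
tcp_rot: [-180.0, -0.0, 97.4]
ft_force: [0.7, -1.8, 1.9]
finger_gap: -0.2
grip_force: 0.8
```

Call:
jog_arm:
  rows:
    - [[4,0,0],[0,0,0]]
    - [[9,0,0],[0,0,0]]
    - [[14,0,0],[0,0,0]]
    - [[19,0,0],[0,0,0]]
    - [[24,0,0],[0,0,0]]
    - [[29,0,0],[0,0,0]]
    - [[34,0,0],[0,0,0]]
    - [[39,0,0],[0,0,0]]
    - [[43,0,0],[0,0,0]]
    - [[46,0,0],[0,0,0]]

```text
time: 5.7
tool_pos: [560.4, -54.2, 124.3]
tcp_rot: [-180.0, -0.0, 97.5]
ft_force: [1.2, -1.6, 0.6]
finger_gap: -0.3
grip_force: 0.8
```

```bash
python3 - <<'E'
from h import *
from bench import r
go(r,-26.5,-39,125,90)
p,d=r.snapshot('wrist');cv2.imwrite('pics/w3.png',p)
E
```

```text
t 5.7 stand [ -26.4 -102.6] [560.4 -54.2 124.3] rot [-180.     -0.     97.46] F [ 1.2 -1.6  0.6]
shift [63.6 -0.  -0.7] turn [-0.    -0.     0.001]
```

View pics/w3.png

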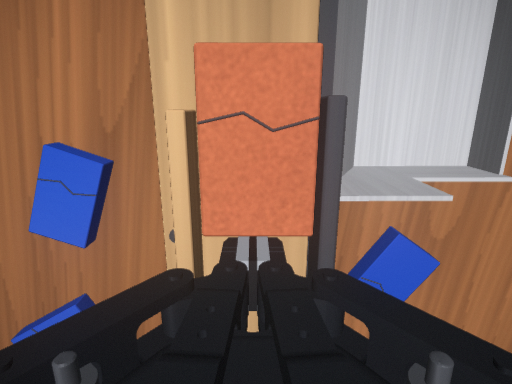

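The tile is square and touching the fingers (rear at row 236), and its front is just passing the lip end at (335,97). Next I'll push 50 mm more.

Call:
jog_arm:
  rows:
    - [[4,0,0],[0,0,0]]
    - [[9,0,0],[0,0,0]]
    - [[14,0,0],[0,0,0]]
    - [[20,0,0],[0,0,0]]
    - [[26,0,0],[0,0,0]]
    - [[32,0,0],[0,0,0]]
    - [[38,0,0],[0,0,0]]
    - [[43,0,0],[0,0,0]]
    - [[47,0,0],[0,0,0]]
    - [[50,0,0],[0,0,0]]

```text
time: 6.75
tool_pos: [553.9, -4.6, 124.2]
tcp_rot: [-180.0, -0.0, 97.5]
ft_force: [-0.1, -1.4, 0.2]
finger_gap: 0.1
grip_force: 0.3
```

Call:
jog_arm:
  rows:
    - [[1,0,0],[0,0,0]]
    - [[2,0,0],[0,0,0]]
    - [[3,0,0],[0,0,0]]
    - [[4,0,0],[0,0,0]]
    - [[5,0,0],[0,0,0]]
    - [[6,0,0],[0,0,0]]

```text
time: 7.35
tool_pos: [553.2, 0.9, 124.3]
tcp_rot: [180.0, 0.0, 97.4]
ft_force: [0.9, -0.8, 0.8]
finger_gap: -0.1
grip_force: 0.3
```

Call:
jog_arm:
  rows:
    - [[1,0,0],[0,0,0]]
    - [[2,0,0],[0,0,0]]
    - [[3,0,0],[0,0,0]]
    - [[3,0,0],[0,0,0]]

```text
time: 7.75
tool_pos: [552.8, 4.1, 124.3]
tcp_rot: [180.0, -0.0, 97.5]
ft_force: [0.3, -0.0, -0.5]
finger_gap: 0.0
grip_force: 0.0
```

Call:
jog_arm:
  rows:
    - [[0.5,0,0],[0,0,0]]
    - [[1,0,0],[0,0,0]]
    - [[1.5,0,0],[0,0,0]]

```text
time: 8.05
tool_pos: [552.7, 5.3, 124.3]
tcp_rot: [180.0, 0.0, 97.4]
ft_force: [0.5, -0.9, -0.4]
finger_gap: 0.1
grip_force: 0.4
```

Call:
jog_arm:
  rows:
    - [[0.5,0,0],[0,0,0]]
    - [[1,0,0],[0,0,0]]

```text
time: 8.25
tool_pos: [552.5, 6.4, 124.3]
tcp_rot: [180.0, 0.0, 97.4]
ft_force: [0.2, -0.6, -0.8]
finger_gap: -0.2
grip_force: 0.5
```

Call:
jog_arm:
  rows:
    - [[0.5,0,0],[0,0,0]]
    - [[1,0,0],[0,0,0]]

```text
time: 8.45
tool_pos: [552.4, 7.4, 124.3]
tcp_rot: [180.0, 0.0, 97.4]
ft_force: [0.3, -0.6, -0.1]
finger_gap: 0.0
grip_force: 0.5
```

Call:
jog_arm:
  rows:
    - [[0.5,0,0],[0,0,0]]
    - [[1,0,0],[0,0,0]]

```text
time: 8.65
tool_pos: [552.3, 8.4, 124.3]
tcp_rot: [180.0, 0.0, 97.4]
ft_force: [-0.0, -0.6, -0.2]
finger_gap: -0.5
grip_force: 0.6
```

```bash
python3 - <<'E'
from h import *
from bench import r
go(r,-26.5,-39,125,90)
p,d=r.snapshot('wrist');cv2.imwrite('pics/w4.png',p)
E
```

```text
t 8.65 stand [-26.4 -39.6] [552.3   8.4 124.3] rot [179.99   0.    97.45] F [-0.  -0.6 -0.2]
shift [ 0.6 -0.1 -0.7] turn [0.0001 0.     0.0008]
```

View pics/w4.png

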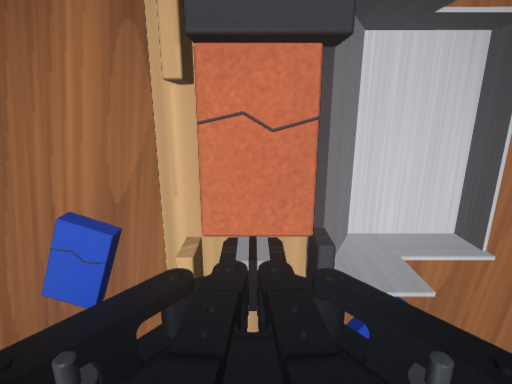

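The tile front (row 43) is almost at the stop face (row 40). I'll creep in half-millimetre steps until the force rises.

Call:
jog_arm:
  rows:
    - [[0.3,0,0],[0,0,0]]
    - [[0.6,0,0],[0,0,0]]

```text
time: 8.9
tool_pos: [552.2, 8.9, 124.4]
tcp_rot: [180.0, 0.0, 97.4]
ft_force: [0.5, -1.3, 0.3]
finger_gap: 0.3
grip_force: 0.6
```

Call:
jog_arm:
  rows:
    - [[0.3,0,0],[0,0,0]]
    - [[0.6,0,0],[0,0,0]]

```text
time: 9.1
tool_pos: [552.1, 9.5, 124.3]
tcp_rot: [180.0, 0.0, 97.4]
ft_force: [-0.2, -1.7, 1.5]
finger_gap: 0.2
grip_force: 0.6
```

Call:
jog_arm:
  rows:
    - [[0.3,0,0],[0,0,0]]
    - [[0.6,0,0],[0,0,0]]

```text
time: 9.3
tool_pos: [552.1, 9.8, 124.3]
tcp_rot: [180.0, 0.0, 97.4]
ft_force: [0.5, -3.5, -0.0]
finger_gap: 0.1
grip_force: 1.9
```

Call:
jog_arm:
  rows:
    - [[0.2,0,0],[0,0,0]]
    - [[0.4,0,0],[0,0,0]]

```text
time: 9.5
tool_pos: [552.2, 9.9, 124.4]
tcp_rot: [180.0, 0.1, 97.4]
ft_force: [1.7, -6.2, -0.3]
finger_gap: 0.1
grip_force: 3.0
```

The force rose to 6 N with almost no motion, so the tile is against the stop. Now back off, rise, and go round behind the fence.

Call:
jog_arm:
  rows:
    - [[-1,0,0],[0,0,0]]
    - [[-4,0,0],[0,0,0]]
    - [[-10,0,0],[0,0,0]]
    - [[-12,0,-10],[0,0,0]]
    - [[-12,0,-40],[0,0,0]]
    - [[-12,0,-65],[0,0,0]]
    - [[-12,-20,-70],[0,0,0.15]]
    - [[0,-50,-70],[0,0,0.3]]
    - [[20,-62,-70],[0,0,0.45]]
    - [[40,-62,-70],[0,0,0.6]]

```text
time: 10.5
tool_pos: [484.2, 42.2, 195.3]
tcp_rot: [180.0, -0.0, 62.6]
ft_force: [0.9, -0.3, -0.4]
finger_gap: 0.2
grip_force: 0.0
```

Call:
jog_arm:
  rows:
    - [[0,0,0],[0,0,0.14]]
    - [[0,0,0],[0,0,0.28]]
    - [[0,0,0],[0,0,0.42]]
    - [[0,0,0],[0,0,0.56]]
    - [[0,0,0],[0,0,0.7]]
    - [[0,0,0],[0,0,0.84]]
    - [[0,0,0],[0,0,0.97]]
    - [[0,0,0],[0,0,0.97]]
    - [[0,0,0],[0,0,0.97]]

```text
time: 11.4
tool_pos: [485.5, 42.1, 194.8]
tcp_rot: [-180.0, -0.0, 7.7]
ft_force: [0.8, -0.1, -0.2]
finger_gap: 0.0
grip_force: 0.0
```

```bash
python3 - <<'E'
from h import *
from bench import r
go(r,-90,12,125.5,0)
p,d=r.snapshot('wrist');cv2.imwrite('pics/w5.png',p)
E
```

```text
t 11.4 stand [-88.4   2.5] [485.5  42.1 194.8] rot [-1.80e+02 -3.00e-02  7.71e+00] F [ 0.8 -0.1 -0.2]
shift [-1.6 -9.5 69.3] turn [-0.     -0.0006  0.0055]
```

View pics/w5.png

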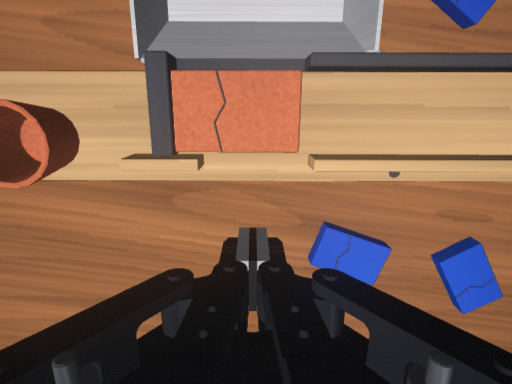

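The tile sits flush against the stop (tile columns 172–300), with the fence opening behind it (columns 203–308).

Call:
jog_arm:
  rows:
    - [[-6,-8,10],[0,0,0.0055]]
    - [[-6,-10,40],[0,0,0.0055]]
    - [[-6,-10,60],[0,0,0.0055]]
    - [[-6,-10,67],[0,0,0.0055]]
    - [[-6,-10,69],[0,0,0.0055]]
    - [[0,-10,69],[0,0,0.0055]]
    - [[6,-10,69],[0,0,0.0055]]
    - [[12,-10,69],[0,0,0.0055]]
    - [[16,-10,69],[0,0,0.0055]]
    - [[18,-10,69],[0,0,0.0055]]

```text
time: 12.45
tool_pos: [502.7, 54.5, 125.7]
tcp_rot: [180.0, -0.0, 7.2]
ft_force: [-0.4, 0.3, -0.4]
finger_gap: -0.2
grip_force: 0.0
```

Call:
jog_arm:
  rows:
    - [[1.5,0,0],[0,0,0]]
    - [[3,0,0],[0,0,0]]
    - [[4.5,0,0],[0,0,0]]
    - [[6,0,0],[0,0,0]]
    - [[7.5,0,0],[0,0,0]]
    - [[9,0,0],[0,0,0]]
    - [[10,0,0],[0,0,0]]

```text
time: 13.15
tool_pos: [511.9, 55.7, 125.3]
tcp_rot: [-180.0, -0.0, 7.2]
ft_force: [-0.3, -0.8, 0.7]
finger_gap: 0.2
grip_force: 0.0
```

Call:
jog_arm:
  rows:
    - [[1,0,0],[0,0,0]]
    - [[2,0,0],[0,0,0]]
    - [[3,0,0],[0,0,0]]
    - [[4,0,0],[0,0,0]]
    - [[5,0,0],[0,0,0]]

```text
time: 13.65
tool_pos: [516.8, 56.3, 125.3]
tcp_rot: [180.0, 0.0, 7.2]
ft_force: [-1.7, 0.7, 0.2]
finger_gap: -0.4
grip_force: 0.7
```

Call:
jog_arm:
  rows:
    - [[1,0,0],[0,0,0]]
    - [[2,0,0],[0,0,0]]
    - [[3,0,0],[0,0,0]]
    - [[4,0,0],[0,0,0]]
    - [[5,0,0],[0,0,0]]

```text
time: 14.15
tool_pos: [521.8, 56.9, 125.3]
tcp_rot: [-180.0, -0.0, 7.2]
ft_force: [-0.9, 0.4, 0.7]
finger_gap: -0.0
grip_force: 0.6
```

Call:
jog_arm:
  rows:
    - [[1,0,0],[0,0,0]]
    - [[2,0,0],[0,0,0]]
    - [[3,0,0],[0,0,0]]
    - [[4,0,0],[0,0,0]]
    - [[5,0,0],[0,0,0]]

```text
time: 14.65
tool_pos: [526.7, 57.6, 125.3]
tcp_rot: [-180.0, 0.0, 7.2]
ft_force: [-1.3, -0.7, 0.7]
finger_gap: 0.1
grip_force: 0.6
```

```bash
python3 - <<'E'
from h import *
from bench import r
go(r,-15,12,125.5,0)
p,d=r.snapshot('wrist');cv2.imwrite('pics/w6.png',p)
E
```

```text
t 14.65 stand [-45.4  12.5] [526.7  57.6 125.3] rot [-180.      0.      7.18] F [-1.3 -0.7  0.7]
shift [30.4  0.4 -0.2] turn [-0.      0.     -0.0038]
```

View pics/w6.png

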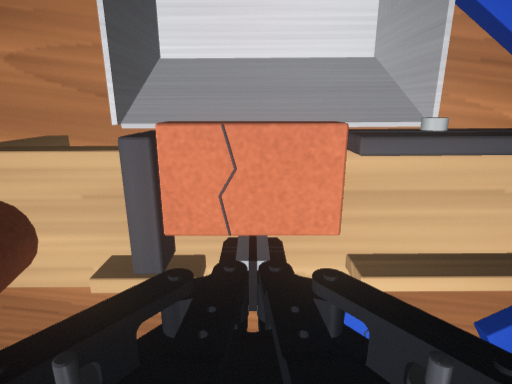

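The tile is entering the gap square: its right corner (346,123) clears the lip end (350,135). I'll continue pushing.

Call:
jog_arm:
  rows:
    - [[1,0,0],[0,0,0]]
    - [[2,0,0],[0,0,0]]
    - [[3,0,0],[0,0,0]]
    - [[4,0,0],[0,0,0]]
    - [[5,0,0],[0,0,0]]
    - [[6,0,0],[0,0,0]]

```text
time: 15.3
tool_pos: [532.7, 58.3, 125.3]
tcp_rot: [180.0, -0.0, 7.2]
ft_force: [-1.3, -0.7, 1.2]
finger_gap: 0.1
grip_force: 0.6
```

Call:
jog_arm:
  rows:
    - [[1,0,0],[0,0,0]]
    - [[2,0,0],[0,0,0]]
    - [[3,0,0],[0,0,0]]
    - [[4,0,0],[0,0,0]]
    - [[5,0,0],[0,0,0]]
    - [[6,0,0],[0,0,0]]
    - [[7,0,0],[0,0,0]]
    - [[8,0,0],[0,0,0]]

```text
time: 16.1
tool_pos: [540.6, 59.3, 125.3]
tcp_rot: [180.0, -0.0, 7.2]
ft_force: [-1.3, -1.2, 1.2]
finger_gap: 0.1
grip_force: 0.8
```

Call:
jog_arm:
  rows:
    - [[1,0,0],[0,0,0]]
    - [[2,0,0],[0,0,0]]
    - [[3,0,0],[0,0,0]]
    - [[4,0,0],[0,0,0]]
    - [[5,0,0],[0,0,0]]
    - [[6,0,0],[0,0,0]]
    - [[7,0,0],[0,0,0]]
    - [[8,0,0],[0,0,0]]

```text
time: 16.9
tool_pos: [548.6, 60.3, 125.3]
tcp_rot: [-180.0, -0.0, 7.2]
ft_force: [0.8, -1.0, -0.9]
finger_gap: 0.2
grip_force: 0.0
```

Call:
jog_arm:
  rows:
    - [[1,0,0],[0,0,0]]
    - [[2,0,0],[0,0,0]]
    - [[3,0,0],[0,0,0]]
    - [[4,0,0],[0,0,0]]
    - [[5,0,0],[0,0,0]]
    - [[6,0,0],[0,0,0]]
    - [[7,0,0],[0,0,0]]
    - [[8,0,0],[0,0,0]]

```text
time: 17.7
tool_pos: [556.5, 61.3, 125.3]
tcp_rot: [-180.0, -0.0, 7.2]
ft_force: [-0.5, 0.8, 0.3]
finger_gap: -0.0
grip_force: 0.0
```

```bash
python3 - <<'E'
from h import *
from bench import r
go(r,-10,12,125.5,0)
p,d=r.snapshot('wrist');cv2.imwrite('pics/w7.png',p)
E
```

```text
t 17.7 stand [-15.4  12.4] [556.5  61.3 125.3] rot [-180.     -0.      7.18] F [-0.5  0.8  0.3]
shift [ 5.4  0.4 -0.2] turn [-0.     -0.     -0.0038]
```

View pics/w7.png

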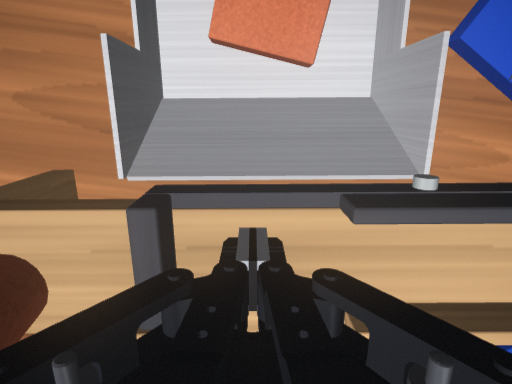

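The tile lies flat on the chute's tray at (270,25). I'll lift clear of the ledge and hand in.

Call:
jog_arm:
  rows:
    - [[0,0,-15],[0,0,0]]
    - [[0,0,-40],[0,0,0]]
    - [[0,0,-75],[0,0,0]]
    - [[0,0,-110],[0,0,0]]
    - [[0,0,-120],[0,0,0]]
    - [[0,0,-120],[0,0,0]]
    - [[0,0,-120],[0,0,0]]
    - [[0,0,-120],[0,0,0]]

```text
time: 18.55
tool_pos: [555.4, 61.2, 243.3]
tcp_rot: [-180.0, 0.2, 7.2]
ft_force: [0.4, 0.6, -0.4]
finger_gap: 0.2
grip_force: 0.0
```

```bash
python3 - <<'E'
from bench import r
s=r.sense();print(s['tool_pos'],s['ft_force']);print(r.hand_in())
E
```

```text
[555.39300887  61.24075992 243.34320156] [ 0.3872096   0.55196569 -0.38487437]
the job is handed in; nothing more can be done
None
```

I slid the tile against the stop (contact felt at about 6 N), pushed it out through the gap so it dropped flat into the chute tray, and handed the job in at about 18.6 s with the arm clear; `hand_in()` returned no verdict.

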